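# Load a canister onto the engraver's rollers

### The arm

A 7-joint arm with a two-finger parallel gripper is mounted at the origin on the work surface. World frame = base frame: x ahead of the robot, y to its left, z up, the work surface at z = 0. Lengths are in mm, angles in rad, forces in N, time in s.
With the tool pointing down it reaches from about 425 to 875 mm from the base axis. Payload 8.4 kg.
Tool frame: the origin (TCP) lies at the very end of the fingers, on their centre line; the grasp point (between the pads) lies 19 mm behind it (grip_depth is the distance from the TCP to the grasp point, in mm); z points along the fingers, y is the line along which they close (so a half turn about z gives the same grasp; the last joint's range is limited). The gripper opens to 87 mm and grips with 3 to 60 N. Pads are 19 mm wide; open, the fingers measure 117 mm over their backs; the gripper's body (75 mm by 190 mm) begins 51 mm behind the grasp point.
Start: joints at [-1.281, 0.333, 0.04, 1.465, -0.013, 1.343, -0.059], TCP at [246.4, 601.457, 222.546] pointing down, gripper open.
Joint ranges: [-2.58, 2.58], [-0.38, 2.09], [-1.3, 1.39], [0.25, 2.4], [-1.5, 4.64], [0.08, 2.09], [-2.65, 2.65]. Speed limits (rad/s): [2.22, 2.22, 2.79, 2.79, 3.14, 3.14, 3.14].

### API

Orientations are given as a unit quaternion [x, y, z, w].
In Python, from bench import * gives the robot as it stands.
- The arm moves only by the tool carry_out, never from a script. Its argument "rows" is a list of rows, each a list of 7 numbers: the turn, a rotation vector about the tool's x, y, z in degrees, then the shift along the tool's x, y, z in cm, then the closure in counts, from 0 (fully open) to 255 (shut). A call has 1 to 10 rows; each row is the pose to reach, as a shift and turn from the pose commanded when the call began, along the tool's axes at that moment; what a row does not reach only later rows make up. A row lasts 1/8 s, in which the tool goes at most 62.5 mm and 10.7 degrees, less where a joint would pass 70% of its speed; a pose out of reach is approached as far as the arm can. A call with a gripper value outside its range is refused whole. The fingers move at their own pace and stop on an object; "squeeze" is the grip in N (left out, the last holds). Time passes only in rows, so rows that repeat a pose let the fingers close. It gives the time, the measured TCP pose, the force, the opening and the grip force at its end, in the units of the state.
- sense(): the state, without advancing time (a new reading comes with each control period).
- camera(name): name is "side" or "top"; returns the picture (384x512x3 uint8, blue, green, red); there is no depth.
- calibration(name): a dict with "fx", "fy", "cx", "cy" (pixels), "dist" ([k1, k2, p1, p2, k3] as OpenCV has them; the pictures are not rectified), "world_from_camera" (4x4, takes a point from camera to world coordinates). Camera axes: x right, y up, looking along -z (the intrinsics and any distortion apply to the point x, -y, -z); pixel columns grow to the right and rows downward; lengths in mm; the calibration is good to about 2 mm. A picture is of the moment at which its call begins. calibration takes no time and is no camera call.
- sign_off(): hands the job in; it is judged then, once.
The state is a dict: "t": time; "q": joint angles; "joint_vel": joint speeds; "joint_efforts": joint torques, N m; "tool_pos": TCP position; "eef_rot": TCP orientation; "ft_force": force on the tool from outside, world axes, zero at the start; "torque": the same for the moment, N m; "width": finger opening in mm; "grip_force": force on a finger pad.
Only numpy, scipy, OpenCV 4.12 (cv2) and the standard library are available. Lean on these libraries where they do the work, as an engineer would, in place of code of your own. Each camera call takes 0.05 s, during which the arm holds its last target. There are 200 camera calls.

### The job

Lay the standing aluminium canister down on its side on the ribbed rest and let go of it. Then take it again across its middle and lower it gently, not dropping it, onto the two rollers of the engraver's rotary bed, lying along them about midway of their length, and leave it at rest. The rollers turn freely and have been zeroed: they must not start rolling (less than an eighth of a turn at any time), and the bottle, tin and screwdriver nearby are to be left where they are.

Things in the scene. Friction and masses are not known exactly. Their poses are not given: they have to be found in the camera images.
- canister_center (a point): Centre of the loose plain aluminium canister, a closed cylinder with two alike flat ends, diameter 50 mm, length 120 mm, about 0.2 kg. Its z axis runs along the cylinder. At the start it stands upright on the bench (centre 60 mm up) between the rest and the rotary.
- rest: Fixed ribbed rest: black board 150 (x) by 110 (y), 5 thick (mm), with four round steel bars along x at y = -45, -15, 15, 45, tops 12 above the bench. Origin: centre of its underside. Its -x edge, nearer the robot, can be a stop for the canister's foot, over which it tips when pushed near its top. Lying in a groove (y = 0 or +-30) the canister has its centre 33 up.
- rotary: Fixed engraver rotary, 270 by 110 mm: two rollers along its x, axes at y = +-15 mm, 42 up, each with two rubber wheels of radius 12, 30 wide, at x = +-35. End brackets with inner faces at x = +-90, 52 high; black motor box at x = -101 to -143, 58 high, robot side. Origin: under the rollers' middle, on the bench. Seated canister: centre at x about 0, y = 0, 76 up.
- roller_left (a joint): Turn of the roller at y = +15 mm of the rotary, rad, 0 at the start; turns freely either way with only slight friction.
- roller_right (a joint): Turn of the roller at y = -15 mm of the rotary, rad, 0 at the start; turns freely either way with only slight friction.
- squeeze_bottle_mid (a point): Bystander: white plastic bottle, standing, diameter 48 mm, 110 mm high; point half-way up. Leave it alone.
- screwdriver_mid (a point): Bystander: screwdriver lying on the bench beyond the canister. Leave it alone.
- tip_tin_mid (a point): Bystander: flat dark steel tin, diameter 60 mm, 26 mm high; point half-way up. Leave it alone.

How it is judged:
By the outcome, as a careful person would: the job done as asked, in the order asked, and still so for the second after the job is handed in, with the robot touching nothing.
It also fails if it takes over 72 s, if anything falls off the work surface, if the arm or the gripper's body presses on something with over 40 N, if the wrist force passes 120 N, or if a joint passes its speed limit or range.

## Working session

There is one attempt and no reset: what is moved stays moved. The work goes in short steps, Python scripts to look and compute and a tool call to move; the robot and the scene stay as the last step left them, time stands still between calls to the robot, and variables do not carry over. Pictures are saved under pics/ and viewed, at most 12 in all, crops included, and the job is handed in when it is done.

Besides the shell and the picture viewer there is one more tool, called after ">>>" as name([rows], argument=value, ...), one row to a line, values as JSON. carry_out: Moves the arm, as the interface text tells. Its arguments: {"type":"object","properties":{"rows":{"type":"array"},"squeeze":{"type":"number"}},"required":["rows"]}

```bash
ls; mkdir -p pics; python3 - <<'E'
from bench import *
import cv2
for n in("top","side"):
    cv2.imwrite(f"pics/{n}0.png",camera(n)); print(n,calibration(n))
s=sense();print({k:s[k] for k in("t","tool_pos","eef_rot","width","ft_force")})
E
```

```text
pics
top {'fx': 419.95115818771865, 'fy': 419.95115818771865, 'cx': 248.39347025937067, 'cy': 187.67153299047536, 'dist': array([0.03207427, 0.        , 0.        , 0.        , 0.        ]), 'world_from_camera': array([[ 6.21297976e-03,  9.86085210e-01, -1.66124525e-01,
         3.96528225e+02],
       [-9.99974057e-01,  6.73210288e-03,  2.56198480e-03,
        -5.46589541e+00],
       [ 3.64470271e-03,  1.66104298e-01,  9.86101454e-01,
         1.33711340e+03],
       [ 0.00000000e+00,  0.00000000e+00,  0.00000000e+00,
         1.00000000e+00]])}
side {'fx': 447.94309905327265, 'fy': 447.94309905327265, 'cx': 248.74363861909725, 'cy': 187.71217210228724, 'dist': array([-0.10015925,  0.        ,  0.        ,  0.        ,  0.        ]), 'world_from_camera': array([[ 8.68831117e-01,  3.50056770e-01, -3.50132472e-01,
         1.53658395e+02],
       [-4.95093674e-01,  6.19756092e-01, -6.08920882e-01,
        -8.17004283e+02],
       [ 3.83985551e-03,  7.02397782e-01,  7.11774270e-01,
         1.00871101e+03],
       [ 0.00000000e+00,  0.00000000e+00,  0.00000000e+00,
         1.00000000e+00]])}
{'t': 0.1, 'tool_pos': array([246.25900871, 601.08925598, 221.74215509]), 'eef_rot': array([ 1.93167890e-01,  9.81165447e-01, -7.24601013e-04, -8.13416480e-05]), 'width': 86.98371656943925, 'ft_force': array([-0.34729038,  0.52808948, -0.27244778])}
```

View pics/top0.png

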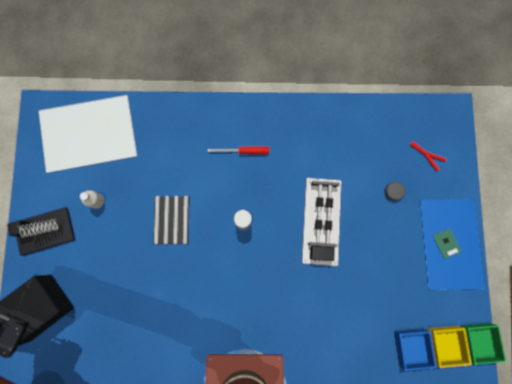

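View pics/side0.png

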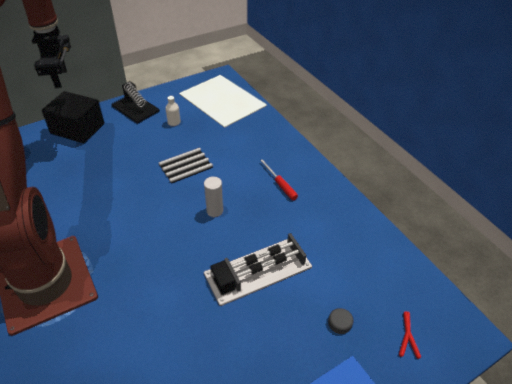

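The top view shows the canister at about (243,219), the ribbed rest at (172,219), and the rotary at (322,222) with its motor box at (322,253). The bottle is at (92,199), the tin at (395,191) and the screwdriver at (240,151).

```bash
cat > h.py <<'E'
import numpy as np, cv2
from bench import *
from scipy.spatial.transform import Rotation as R
def cast(n,px,z):
    c=calibration(n);K=np.array([[c["fx"],0,c["cx"]],[0,c["fy"],c["cy"]],[0,0,1]])
    u=cv2.undistortPoints(np.array(px,float).reshape(-1,1,2),K,c["dist"]).reshape(-1,2)
    d=np.c_[u[:,0],-u[:,1],-np.ones(len(u))]@c["world_from_camera"][:3,:3].T
    o=c["world_from_camera"][:3,3]
    return o+d*((z-o[2])/d[:,2])[:,None]
def proj(n,P):
    c=calibration(n);K=np.array([[c["fx"],0,c["cx"]],[0,c["fy"],c["cy"]],[0,0,1]])
    M=np.linalg.inv(c["world_from_camera"]);p=np.atleast_2d(P)@M[:3,:3].T+M[:3,3]
    p=p*[1,-1,-1]
    return cv2.projectPoints(p,np.zeros(3),np.zeros(3),K,c["dist"])[0].reshape(-1,2)
def nonblue(im):
    h=cv2.cvtColor(im,cv2.COLOR_BGR2HSV)
    return (~((h[...,0]>95)&(h[...,0]<125)&(h[...,1]>110))).astype(np.uint8)*255
E
python3 - <<'E'
from h import *
im=cv2.imread("pics/top0.png")
np.set_printoptions(precision=1,suppress=True)
c=cv2.resize(im[165:285,145:350],None,fx=3.9,fy=3.9,interpolation=cv2.INTER_CUBIC);cv2.imwrite("pics/crop0.png",c)
s=cv2.imread("pics/side0.png");cv2.imwrite("pics/crop1.png",cv2.resize(s[140:310,150:320],None,fx=3.5,fy=3.5,interpolation=cv2.INTER_CUBIC))
m=nonblue(im)
for q in cv2.findContours(m,0,2)[0]:
    a=cv2.contourArea(q);r=cv2.minAreaRect(q)
    if 100<a<5000 and 130<r[0][1]<300: print(a,np.array(r[0]),np.array(r[1]),r[2],cast("top",[r[0]],5)[0])
E
```

```text
423.5 [446.6 243.2] [25.9 17.9] 63.43495178222656 [ 449.  -630.2    5. ]
278.0 [242. 219.] [20. 18.] 90.0 [519.9  10.8   5. ]
1594.5 [170.5 219.5] [49. 35.] 90.0 [516.9 237.4   5. ]
324.5 [ 91.3 198.9] [25.5 16.5] 26.56505012512207 [581.3 491.    5. ]
267.0 [395. 191.] [18.4 18.4] 45.0 [ 613.3 -478.7    5. ]
3069.0 [321.4 221.5] [36.8 88. ] 2.385944128036499 [ 513.7 -241.1    5. ]
328.0 [238.  149.5] [ 9. 62.] 90.0 [747.1  25.8   5. ]
273.0 [428.5 152. ] [40.3 16.3] 45.0 [ 742.5 -593.3    5. ]
```

View pics/crop0.png

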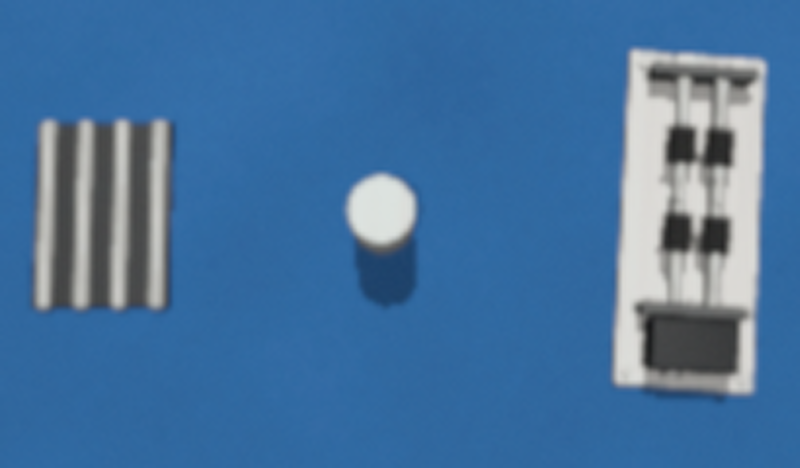

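View pics/crop1.png

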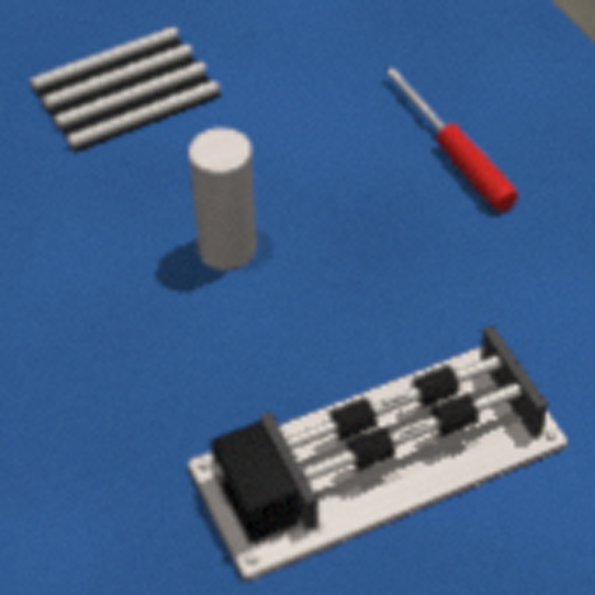

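Crop 0 gives the four bars at x 48/86/122/160, the canister's top disc centred at (381,209), and four black wheels near (682,147), (719,147), (678,232) and (714,236). The side crop confirms an upright canister and an empty rotary.

```bash
python3 - <<'E'
from h import *
import bench; print([x for x in dir(bench) if x[0]!="_"])
np.set_printoptions(precision=1,suppress=True)
def blobs(n,roi,f,amin,z):
    im=cv2.imread(f"pics/{n}0.png");x0,y0,x1,y1=roi
    c=cv2.resize(im[y0:y1,x0:x1],None,fx=8,fy=8,interpolation=cv2.INTER_CUBIC)
    m=f(c)
    for q in cv2.findContours(m.astype(np.uint8)*255,0,1)[0]:
        if cv2.contourArea(q)<amin: continue
        box=cv2.boxPoints(cv2.minAreaRect(q)); M=cv2.moments(q)
        p=np.vstack([box,[[M["m10"]/M["m00"],M["m01"]/M["m00"]]]])
        p=(p+.5)/8-.5+[x0,y0]
        w=cast(n,p,z); e=w[1]-w[0];g=w[2]-w[1]
        L=e if np.hypot(*e[:2])>np.hypot(*g[:2]) else g
        S=g if L is e else e
        print(n,"centroid",w[4][:2],"rectc",w[:4].mean(0)[:2],"size",np.hypot(*L[:2]),np.hypot(*S[:2]),"yaw",np.degrees(np.arctan2(L[1],L[0]))%180)
g=lambda c:cv2.cvtColor(c,6)
print("bars");blobs("top",(148,185,196,252),lambda c:g(c)>130,800,10)
print("rest");blobs("top",(148,185,196,252),lambda c:nonblue(c)>0,800,7)
print("can");blobs("top",(225,200,262,228),lambda c:g(c)>165,800,120)
blobs("side",(195,165,232,195),lambda c:g(c)>185,800,120)
print("wheels");blobs("top",(310,192,334,234),lambda c:g(c)<75,500,52)
print("base");blobs("top",(295,170,350,275),lambda c:nonblue(c)>0,5000,10)
E
```

```text
['Unreachable', 'calibration', 'camera', 'grip_depth', 'sense', 'sign_off']
bars
top centroid [518.5 191.1] rectc [518.3 191.2] size 153.0795863618815 13.173963340809705 yaw 0.7175352007659185
top centroid [516.8 221.1] rectc [517.8 221.1] size 153.8113046778095 13.272426211222308 yaw 0.4247483658890725
top centroid [517.1 251.1] rectc [517.8 251.3] size 153.3434567359356 13.262536816102543 yaw 0.5774953266628418
top centroid [516.9 281.3] rectc [517.4 281.5] size 153.66661749382135 13.73645370303754 yaw 0.5536129130646277
rest
top centroid [516.1 236. ] rectc [517.  236.1] size 158.29931575316064 112.5273369865281 yaw 1.6736814791045018
can
top centroid [511.6   8.6] rectc [511.7   8.8] size 50.068549736188196 50.03331262403726 yaw 154.1266076067427
side centroid [512.  12.] rectc [511.6  12.1] size 46.82502408369999 45.636311524984485 yaw 150.51892841795382
wheels
top centroid [ 498.8 -251.7] rectc [ 498.5 -251.7] size 27.417286702672072 19.58359075852932 yaw 171.8982783682212
top centroid [ 501.  -222.6] rectc [ 501.7 -222.8] size 27.261634138049317 19.546375233364024 yaw 177.01137980645146
top centroid [ 568.2 -256.7] rectc [ 567.6 -257.2] size 28.32083761810949 19.452938857923844 yaw 168.7299899488274
top centroid [ 570.2 -227.2] rectc [ 570.5 -227.3] size 26.839192694138816 19.677022033043155 yaw 178.660532074621
base
top centroid [ 512.5 -240.4] rectc [ 515.9 -241.4] size 278.82737704072025 120.62937657119748 yaw 176.0991071745908
```

```bash
cat >> h.py <<'E'
def pose(yaw,tilt,grasp,back=0):
    """tool y at world y turned by yaw; tilt>0: fingers point toward -x (inward). returns R, TCP"""
    t=np.radians(tilt);s,c=np.sin(t),np.cos(t)
    r=R.from_euler("z",yaw,degrees=True)*R.from_matrix(np.array([[-c,0,s],[0,1,0],[-s,0,-c]]).T)
    r=R.from_euler("z",yaw,degrees=True)*R.from_matrix(np.array([[-c,0,-s],[0,1,0],[s,0,-c]]))
    return r,np.array(grasp)+(19-back)*r.as_matrix()[:,2]
def row(r,p,cur=None):
    s=sense();r0,p0=cur or (R.from_quat(s["eef_rot"]),s["tool_pos"])
    return np.round(np.r_[(r0.inv()*r).as_rotvec(degrees=True),r0.inv().apply(p-p0)/10],2).tolist()
E
python3 - <<'E'
from h import *
r,p=pose(0,45,[511.7,9.5,85],100);print(r.as_matrix().round(2),p,row(r,p))
E
```

```text
[[-0.71  0.   -0.71]
 [ 0.    1.    0.  ]
 [ 0.71  0.   -0.71]] [568.97564928   9.5        142.27564928] [8.67, 44.41, -21.15, -52.29, -42.5, 8.01]
```

```bash
sed -i '/array(\[\[-c,0,s\]/d' h.py; grep -c euler h.py
```

```text
1
```

>>> carry_out([
  [0, 0, -21, -52.3, -42.5, 2, 0],
  [0, 0, -21, -52.3, -42.5, 2, 0],
  [0, 0, -21, -52.3, -42.5, 2, 0],
  [0, 0, -21, -52.3, -42.5, 2, 0],
  [0, 0, -21, -52.3, -42.5, 2, 0],
  [8.67, 44.4, -21.15, -52.3, -42.5, 4, 0],
  [8.67, 44.4, -21.15, -52.3, -42.5, 8, 0],
  [8.67, 44.4, -21.15, -52.3, -42.5, 8, 0],
  [8.67, 44.4, -21.15, -52.3, -42.5, 8, 0],
  [8.67, 44.4, -21.15, -52.3, -42.5, 8, 0],
], squeeze=25)

```text
t: 1.35
tool_pos: [542.8, 56.3, 150.0]
eef_rot: [0.0, 0.922, 0.0, -0.387]
ft_force: [0.5, 0.8, 0.1]
width: 87.0
grip_force: 0.0
```

```bash
python3 - <<'E'
from h import *
for b in(100,0):
    r,p=pose(0,45,[511.7,9.5,85],b);print(p,row(r,p))
print(sense()["q"].round(2))
E
```

```text
[568.97564928   9.5        142.27564928] [0.02, -0.55, -0.01, -2.38, -4.68, -1.33]
[498.26497116   9.5         71.56497116] [0.02, -0.55, -0.01, -2.48, -4.69, 8.67]
[-0.35  0.81  0.39  1.18 -0.27  2.    1.61]
```

>>> carry_out([
  [0, -0.5, 0, -2.4, -4.7, -1.3, 0],
  [0, -0.5, 0, -2.4, -4.7, -1.3, 0],
  [0, -0.5, 0, -2.4, -4.7, 2, 0],
  [0, -0.5, 0, -2.4, -4.7, 5, 0],
  [0, -0.5, 0, -2.5, -4.7, 7, 0],
  [0, -0.5, 0, -2.5, -4.7, 8.7, 0],
  [0, -0.5, 0, -2.5, -4.7, 8.7, 0],
])

```text
t: 2.22
tool_pos: [497.9, 12.5, 75.0]
eef_rot: [-0.001, 0.925, 0.001, -0.379]
ft_force: [-0.8, -0.3, 0.6]
width: 87.0
grip_force: 0.0
```

```bash
python3 - <<'E'
from h import *
s=sense();print(s["tool_pos"],s["eef_rot"],s["q"].round(2))
im=camera("side");cv2.imwrite("pics/s1.png",cv2.resize(im[60:280,100:400],None,fx=2.6,fy=2.6))
E
```

```text
[497.86539768  12.5225459   75.02563088] [-8.37550345e-04  9.25272650e-01  6.89127046e-04 -3.79301130e-01] [-0.33  0.78  0.39  1.39 -0.23  1.8   1.69]
```

View pics/s1.png

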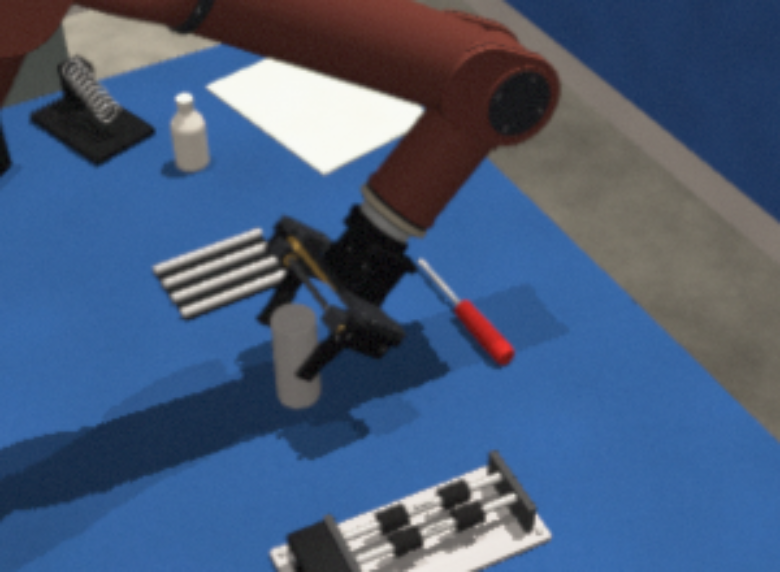

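The gripper is tilted 45° and straddles the canister's upper half, with its body clear of the canister and the bystanders. I'll close the fingers.

>>> carry_out([
  [0, 0, 0, 0, 0, 0, 0],
  [0, 0, 0, 0, 0, 0, 90],
  [0, 0, 0, 0, 0, 0, 90],
  [0, 0, 0, 0, 0, 0, 130],
  [0, 0, 0, 0, 0, 0, 130],
  [0, 0, 0, 0, 0, 0, 130],
  [0, 0, 0, 0, 0, 0, 130],
], squeeze=25)

```text
t: 3.15
tool_pos: [499.0, 11.3, 75.4]
eef_rot: [-0.0, 0.926, 0.0, -0.378]
ft_force: [0.6, -0.5, 0.7]
width: 49.2
grip_force: 24.9
```

```bash
python3 - <<'E'
from h import *
s=sense();print(s["tool_pos"],s["eef_rot"],s["q"].round(2))
cur=(R.from_quat(s["eef_rot"]),s["tool_pos"]);g=cur[1]-19*cur[0].as_matrix()[:,2];print("grasp",g)
# lying: grasp->centre distance
a=g[2]-60;print("a",a)
cx,cy,yaw=517.5,236,.7
gx=cx-a
for t,z in((45,170),(0,170),(-45,120),(-45,40)):
    r,p=pose(yaw,t,[gx,cy,z]);print(t,z,p,row(r,p))
E
```

```text
[498.97481684  11.30185976  75.41313752] [-1.14491307e-04  9.25654807e-01  4.42590785e-04 -3.78368827e-01] [-0.33  0.78  0.39  1.39 -0.23  1.8   1.69]
grasp [512.28389786  11.28793784  88.97293725]
a 28.97293725121456
45 170 [475.09303657 235.83586424 156.56497116] [0.53, 0.53, -0.47, 7.38, 22.46, -4.1]
0 170 [488.52706275 236.         151.        ] [0.32, -44.46, -0.65, 6.03, 22.48, -4.65]
-45 120 [501.96108893 236.16413576 106.56497116] [0.05, -89.46, -0.78, 1.96, 22.49, -2.42]
-45 40 [501.96108893 236.16413576  26.56497116] [0.05, -89.46, -0.78, -3.65, 22.48, 3.29]
```

>>> carry_out([
  [0, 0, 0, 4, 0, -4, 130],
  [0, 0, 0, 6, 2, -5, 130],
  [0, 0, 0, 7.4, 7, -4.1, 130],
  [0, 0, 0, 7.4, 12, -4.1, 130],
  [0, 0, 0, 7.4, 17, -4.1, 130],
  [0.5, 0.5, -0.5, 7.4, 22.5, -4.1, 130],
  [0.5, 0.5, -0.5, 7.4, 22.5, -4.1, 130],
  [0.3, -10, -0.6, 7.2, 22.5, -4.6, 130],
  [0.3, -20, -0.6, 7, 22.5, -4.8, 130],
  [0.3, -30, -0.6, 6.5, 22.5, -4.9, 130],
])

```text
t: 4.4
tool_pos: [487.2, 236.6, 156.3]
eef_rot: [-0.006, 0.992, 0.001, -0.123]
ft_force: [-0.3, 0.7, -1.0]
width: 49.7
grip_force: 24.9
```

>>> carry_out([
  [0, -10, 0, 0, 0, 0, 130],
  [0, -20, 0, 0, 0, 0, 130],
  [0, -30, 0, 0, 0, 0, 130],
  [0, -40, 0, 0, 0, 0, 130],
  [0, -50, 0, 0, 0, 0, 130],
  [0, -60, 0, 0, 0, 0, 130],
  [0, -60, 0, 0, 0, 0, 130],
  [0, -60, 0, 0, 0, 0, 130],
])

```text
t: 5.4
tool_pos: [486.4, 237.3, 156.5]
eef_rot: [-0.006, 0.922, 0.004, 0.387]
ft_force: [-0.4, -1.2, -3.5]
width: 49.3
grip_force: 24.9
```

```bash
python3 - <<'E'
from h import *
s=sense();print(s["tool_pos"],s["eef_rot"],s["q"].round(2),s["width"])
r0=R.from_quat(s["eef_rot"]);z=r0.as_matrix()[:,2];print("grasp",s["tool_pos"]-19*z,"tilt",np.degrees(np.arctan2(-z[0],-z[2])),z)
for zz in(100,33+3):
    r,p=pose(.7,-45.5,[488.5,236,zz]);print(p,row(r,p))
im=camera("side");cv2.imwrite("pics/s2.png",cv2.resize(im[60:280,100:400],None,fx=2.6,fy=2.6))
E
```

```text
[486.39272584 237.3357596  156.54112501] [-0.00586226  0.92200695  0.00378761  0.38711042] [-0.92 -0.16 -0.02  2.4   1.1   0.69 -0.18] 49.26836609045107
grasp [472.83066658 237.11682103 169.84610958] tilt -45.548212334483495 [ 0.71379259  0.01152308 -0.70026235]
[502.05074716 236.16556185  86.68272398] [0.16, 0.05, -0.04, 3.89, -0.16, 6.01]
[502.05074716 236.16556185  22.68272398] [0.16, 0.05, -0.04, 8.46, -0.17, 10.49]
```

View pics/s2.png

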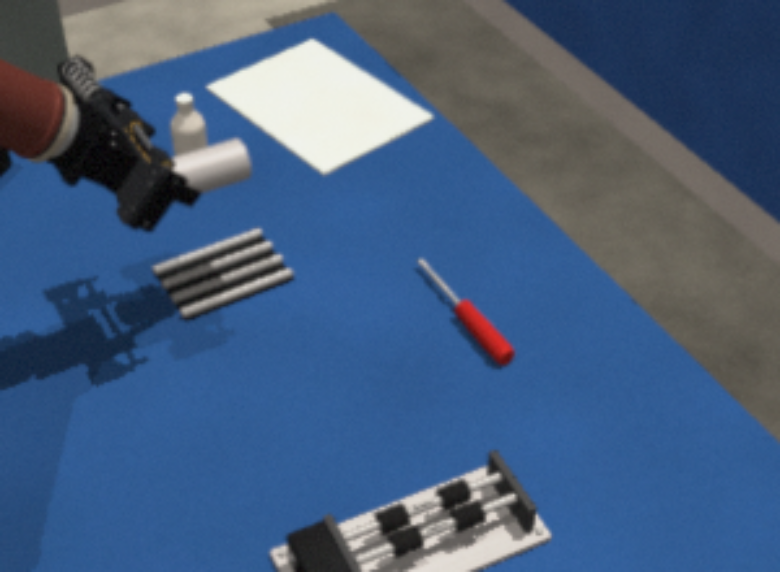

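The canister is held level above the rest, near (210,165) in the crop, with its axis along the bars. I'll lower it in steps.

>>> carry_out([
  [0, 0, 0, -0.4, -0.1, 3, 130],
  [0, 0, 0, 2, -0.1, 6.5, 130],
  [0, 0, 0, 3.4, -0.1, 6.5, 130],
  [0, 0, 0, 3.4, -0.1, 6.5, 130],
  [0, 0, 0, 3.4, -0.1, 6.5, 130],
  [0, 0, 0, 3.4, -0.1, 6.5, 130],
])

```text
t: 6.2
tool_pos: [509.6, 233.6, 85.5]
eef_rot: [-0.004, 0.923, 0.002, 0.386]
ft_force: [-0.7, -0.7, -2.1]
width: 49.2
grip_force: 24.9
```

```bash
cat > st.py <<'E'
from h import *
s=sense();r0=R.from_quat(s["eef_rot"]);z=r0.as_matrix()[:,2];np.set_printoptions(precision=2,suppress=True)
print("t",s["t"],"q",s["q"],"grasp",s["tool_pos"]-19*z,"tilt",np.degrees(np.arctan2(-z[0],-z[2])),"y",r0.as_matrix()[:,1],s["ft_force"])
E
python3 - <<'E'
from st import *
for zz in(60,40,33):
    r,p=pose(.7,-45.5,[494.5,236,zz]);print(p,row(r,p))
E
```

```text
t 6.2 q [-0.33  0.06 -0.56  2.4   1.42  0.61 -0.49] grasp [496.04 233.5   98.82] tilt -45.404889410928284 y [-0.01  1.   -0.  ] [-0.7  -0.69 -2.1 ]
[508.05 236.17  46.68] [-0.16, -0.09, -0.15, 2.87, 0.26, 2.62]
[508.05 236.17  26.68] [-0.16, -0.09, -0.15, 4.29, 0.26, 4.02]
[508.05 236.17  19.68] [-0.16, -0.09, -0.15, 4.79, 0.26, 4.51]
```

>>> carry_out([
  [0, 0, 0, 1.4, 0.2, 1.2, 130],
  [0, 0, 0, 2.9, 0.3, 2.6, 130],
  [0, 0, 0, 3.9, 0.3, 3.6, 130],
  [0, 0, 0, 3.9, 0.3, 3.6, 130],
  [0, 0, 0, 3.9, 0.3, 3.6, 130],
])

```text
t: 6.82
tool_pos: [507.6, 237.7, 32.5]
eef_rot: [-0.005, 0.922, 0.002, 0.386]
ft_force: [-0.9, -1.6, -1.8]
width: 49.2
grip_force: 24.9
```

```bash
python3 - <<'E'
from st import *
for zz in(40,36,33):
    r,p=pose(.7,-45.5,[494.5,236,zz]);print(p,row(r,p))
E
```

```text
t 6.825 q [ 0.27  0.45 -1.22  2.4   1.74  0.95 -0.66] grasp [494.07 237.6   45.82] tilt -45.429210591870586 y [-0.01  1.   -0.  ] [-0.85 -1.63 -1.85]
[508.05 236.17  26.68] [-0.09, -0.07, -0.02, 0.38, -0.16, 0.44]
[508.05 236.17  22.68] [-0.09, -0.07, -0.02, 0.67, -0.16, 0.72]
[508.05 236.17  19.68] [-0.09, -0.07, -0.02, 0.88, -0.16, 0.93]
```

>>> carry_out([
  [0, 0, 0, 0, -0.2, 0.8, 130],
  [0, 2, 0, 0.3, -0.2, 1.2, 130],
  [0, 3, 0, 0.5, -0.2, 1.3, 130],
  [0, 3, 0, 0.5, -0.2, 1.3, 130],
])

```text
t: 7.32
tool_pos: [514.4, 237.1, 21.9]
eef_rot: [-0.006, 0.931, 0.002, 0.364]
ft_force: [1.4, 0.3, 0.2]
width: 49.4
grip_force: 24.9
```

```bash
python3 - <<'E'
from st import *
im=camera("side");cv2.imwrite("pics/s3.png",cv2.resize(im[100:220,100:260],None,fx=4.8,fy=4.8))
E
```

```text
t 7.325 q [ 0.29  0.47 -1.21  2.37  1.71  0.91 -0.59] grasp [501.49 236.89  35.83] tilt -42.72384434219051 y [-0.01  1.    0.  ] [1.4  0.35 0.17]
```

View pics/s3.png

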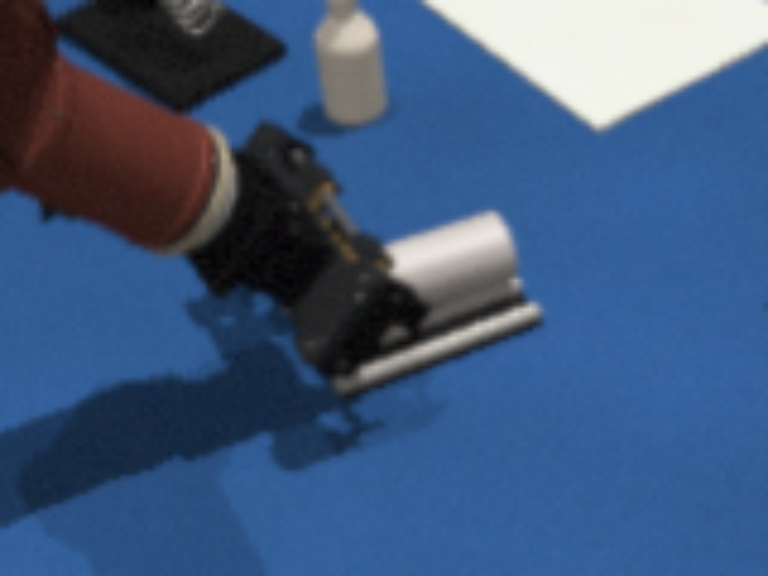

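The canister lies in the middle groove, nearly level, with its free end at about (500,240). I'll open the fingers and rise straight up.

>>> carry_out([
  [0, 0, 0, 0, 0, 0, 100],
  [0, 0, 0, 0, 0, 0, 80],
  [0, 0, 0, 0, 0, 0, 0],
  [0, 0, 0, 0, 0, 0, 0],
  [0, 0, 0, 0, 0, 0, 0],
  [0, 0, 0, -1.6, 0, -1.8, 0],
  [0, 0, 0, -4, 0, -4.4, 0],
  [0, 0, 0, -6.8, 0, -7.4, 0],
  [0, 10, 0, -8, 0, -9, 0],
  [0, 20, 0, -8, 0, -9, 0],
])

```text
t: 8.62
tool_pos: [514.4, 228.3, 135.6]
eef_rot: [0.002, 0.962, -0.014, 0.272]
ft_force: [0.1, -0.0, -0.5]
width: 87.0
grip_force: 0.0
```

>>> carry_out([
  [0, 10, 0, 0, 0, 0, 0],
  [0, 20, 0, 0, 0, 0, 0],
  [0, 25, 0, 0, 0, 0, 0],
  [0, 25, 0, 0, 0, 0, 0],
])

```text
t: 9.12
tool_pos: [515.9, 228.9, 133.9]
eef_rot: [0.006, 0.998, -0.01, 0.057]
ft_force: [0.0, 0.3, 0.2]
width: 87.2
grip_force: 0.0
```

```bash
python3 - <<'E'
from st import *
cv2.imwrite("pics/t4.png",camera("top"));cv2.imwrite("pics/s4.png",camera("side"))
a=cv2.imread("pics/t4.png")[180:260,140:220];b=cv2.imread("pics/s4.png")[120:200,130:240]
k=lambda i:cv2.resize(i,(390,390),interpolation=cv2.INTER_CUBIC)
cv2.imwrite("pics/c4.png",np.hstack([k(a),k(b)]))
E
```

```text
t 9.125 q [ 0.45  0.38 -1.18  1.83  0.49  1.13  0.66] grasp [513.77 229.27 152.81] tilt -6.504852768919954 y [ 0.01  1.   -0.02] [0.02 0.35 0.2 ]
```

View pics/c4.png

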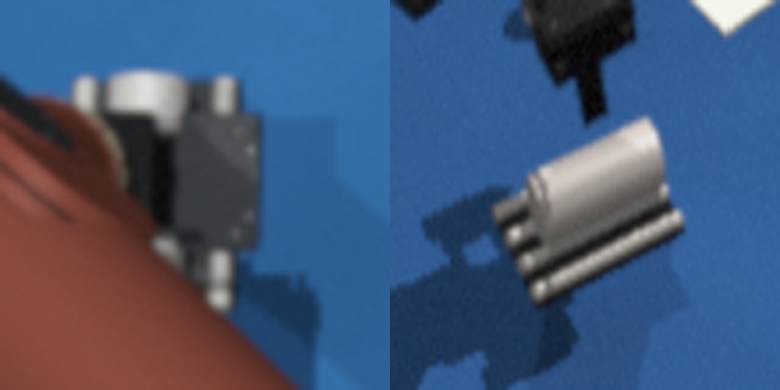

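The canister lies in the middle groove. In the side half its near end face is at about crop (540,205), and the bars stick out past it.

```bash
python3 - <<'E'
from st import *
print(proj("side",[[470,236,33],[530,236,33],[590,236,33]]))
im=cv2.imread("pics/s4.png");print(cast("side",[[172.3,162.0]],33))
# far end: top edge, z=58, far end pixel crop(650,120)
print(cast("side",[[130+(650-390)*110/390,120+119*80/390]],58))
# saturation/bright mask of top line of canister
for cx in(528,):
  for z in(80,37):
    r,p=pose(.7,0,[cx,236,z]);print(p,row(r,p))
E
```

```text
t 9.225 q [ 0.45  0.38 -1.18  1.83  0.49  1.13  0.66] grasp [512.04 229.88 153.05] tilt -6.664084236840053 y [ 0.01  1.   -0.02] [-0.26  0.99 -0.11]
[[171.5  163.63]
 [188.41 157.56]
 [204.88 151.65]]
[[475.33 242.05  33.  ]]
[[590.23 244.56  58.  ]]
[528. 236.  61.] [-1.33, 6.66, -1.22, -0.51, 0.83, 7.41]
[528. 236.  18.] [-1.33, 6.66, -1.22, -0.01, 0.92, 11.68]
```

>>> carry_out([
  [-1.3, 6.7, -1.2, -0.5, 0.8, 3, 0],
  [-1.3, 6.7, -1.2, -0.8, 0.8, 6, 0],
  [-1.3, 6.7, -1.2, -0.8, 0.8, 7.4, 0],
  [-1.3, 6.7, -1.2, -0.8, 0.8, 7.4, 0],
  [-1.3, 6.7, -1.2, -0.8, 0.8, 7.4, 0],
])

```text
t: 9.85
tool_pos: [531.5, 235.6, 63.4]
eef_rot: [-0.006, 1.0, -0.0, 0.0]
ft_force: [0.7, -0.5, -0.3]
width: 87.3
grip_force: 0.0
```

```bash
python3 - <<'E'
from st import *
r,p=pose(.7,0,[531,236,37]);print(p,row(r,p))
E
```

```text
t 9.85 q [ 0.35  0.58 -1.08  1.77  0.56  1.14  0.67] grasp [531.53 235.62  82.36] tilt -0.04082854386675871 y [-0.01  1.   -0.  ] [ 0.7  -0.5  -0.32]
[531. 236.  18.] [-0.04, 0.04, -0.04, 0.06, 0.04, 4.54]
```

>>> carry_out([
  [0, 0, 0, 0, 0, 1.5, 0],
  [0, 0, 0, 0, 0, 3, 0],
  [0, 0, 0, 0, 0, 4.3, 0],
  [0, 0, 0, 0, 0, 4.5, 0],
  [0, 0, 0, 0, 0, 4.5, 0],
  [0, 0, 0, 0, 0, 4.5, 90],
  [0, 0, 0, 0, 0, 4.5, 90],
  [0, 0, 0, 0, 0, 4.5, 130],
  [0, 0, 0, 0, 0, 4.5, 130],
  [0, 0, 0, 0, 0, 4.5, 130],
], squeeze=20)

```text
t: 11.1
tool_pos: [531.5, 236.0, 17.2]
eef_rot: [-0.006, 1.0, 0.0, -0.001]
ft_force: [0.1, 3.4, 1.1]
width: 49.7
grip_force: 20.0
```

>>> carry_out([
  [0, 0, 0, 0, 0, 0, 130],
  [0, 0, 0, 0, 0, -1, 130],
  [0, 0, 0, 0, 0, -4, 130],
  [0, 0, 0, 0, 0, -8, 130],
  [0, 0, 0, 0, 0, -11, 130],
  [0, 0, 0, 0, 0, -13, 130],
  [0, 0, 0, 0, 0, -14, 130],
  [0, 0, 0, 0, 0, -14, 130],
])

```text
t: 12.1
tool_pos: [531.8, 234.9, 156.8]
eef_rot: [-0.005, 1.0, -0.0, -0.001]
ft_force: [-0.1, -0.6, -1.8]
width: 49.2
grip_force: 20.0
```

```bash
python3 - <<'E'
from st import *
print(s["width"])
for z in(180,100,80):
  r,p=pose(-4,0,[534.5,-239.6,z]);print(p,row(r,p))
E
```

```text
t 12.1 q [ 0.41  0.48 -1.16  1.68  0.46  1.29  0.74] grasp [531.8  234.93 175.79] tilt 0.08865401375553712 y [-0.01  1.   -0.  ] [-0.05 -0.6  -1.84]
49.24542655629401
[ 534.5 -239.6  161. ] [-0.06, -0.09, 4.59, 0.22, -47.45, -0.38]
[ 534.5 -239.6   81. ] [-0.06, -0.09, 4.59, 0.21, -47.45, 7.62]
[ 534.5 -239.6   61. ] [-0.06, -0.09, 4.59, 0.2, -47.44, 9.62]
```

>>> carry_out([
  [0, 0, 0, 0, -4, 0, 130],
  [0, 0, 0, 0, -9, 0, 130],
  [0, 0, 1, 0, -15, 0, 130],
  [0, 0, 2, 0, -21, 0, 130],
  [0, 0, 3, 0, -27, 0, 130],
  [0, 0, 4, 0, -33, 0, 130],
  [0, 0, 4.6, 0.1, -39, 0, 130],
  [0, 0, 4.6, 0.2, -44, 0, 130],
  [0, 0, 4.6, 0.2, -47.4, 0, 130],
  [0, 0, 4.6, 0.2, -47.4, 0, 130],
])

```text
t: 13.35
tool_pos: [533.3, -242.5, 155.3]
eef_rot: [0.038, 0.999, 0.0, -0.002]
ft_force: [-0.2, 1.4, -2.3]
width: 49.2
grip_force: 20.0
```

>>> carry_out([
  [0, 0, 0, 0, 0, 0, 130],
  [0, 0, 0, 0, 0, 0, 130],
  [0, 0, 0, 0, 0, 0, 130],
])

```text
t: 13.72
tool_pos: [534.9, -237.9, 157.2]
eef_rot: [0.034, 0.999, -0.0, -0.001]
ft_force: [0.1, -0.1, -2.4]
width: 49.5
grip_force: 20.0
```

```bash
python3 - <<'E'
from st import *
for z in(100,88):
  r,p=pose(-4,0,[534.5,-239.6,z]);print(p,row(r,p))
cv2.imwrite("pics/t5.png",camera("top"));cv2.imwrite("pics/s5.png",camera("side"))
a=cv2.imread("pics/t5.png")[160:280,270:390];b=cv2.imread("pics/s5.png")[150:310,170:330]
k=lambda i:cv2.resize(i,(400,400),interpolation=cv2.INTER_CUBIC)
cv2.imwrite("pics/c5.png",np.hstack([k(a),k(b)]))
E
```

```text
t 13.725 q [ 1.2   0.46 -1.1   1.67  0.43  1.28  1.52] grasp [ 534.9  -237.87  176.18] tilt 0.09835760803319035 y [ 0.07  1.   -0.  ] [ 0.05 -0.1  -2.42]
[ 534.5 -239.6   81. ] [-0.05, -0.1, 0.1, 0.01, -0.17, 7.62]
[ 534.5 -239.6   69. ] [-0.05, -0.1, 0.1, 0.01, -0.17, 8.82]
```

View pics/c5.png

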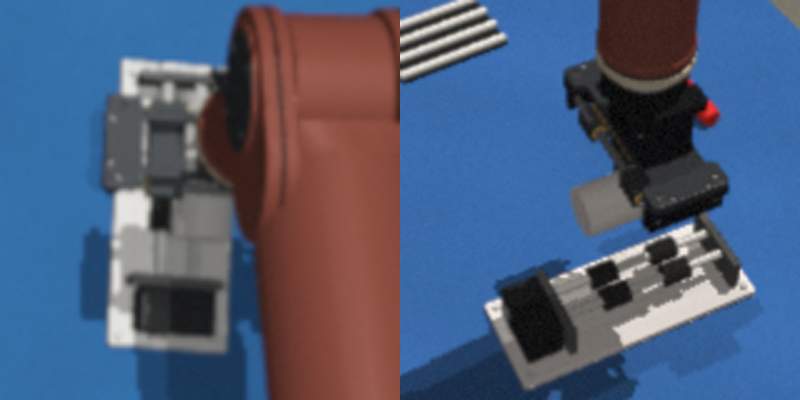

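>>> carry_out([
  [0, 0, 0, 0, -0.3, 2, 130],
  [0, 0, 0, 0, -0.3, 5, 130],
  [0, 0, 0, 0, -0.3, 7.5, 130],
  [0, 0, 0, 0, -0.3, 8.6, 130],
  [0, 0, 0, 0, -0.3, 8.8, 130],
  [0, 0, 0, 0, -0.3, 8.8, 130],
  [0, 0, 0, 0, -0.3, 8.8, 130],
  [0, 0, 0, 0, -0.3, 8.8, 130],
])

```text
t: 14.82
tool_pos: [534.7, -242.1, 69.7]
eef_rot: [0.035, 0.999, -0.001, -0.0]
ft_force: [0.1, -0.4, -1.7]
width: 49.5
grip_force: 20.0
```

```bash
python3 - <<'E'
from st import *
for z in(82,79.2):
  r,p=pose(-4,0,[534.5,-241,z]);print(p,row(r,p))
im=camera("side");cv2.imwrite("pics/s6.png",cv2.resize(im[190:310,190:320],None,fx=4.8,fy=4.8,interpolation=cv2.INTER_CUBIC))
E
```

```text
t 14.825 q [ 1.15  0.55 -1.03  1.75  0.52  1.14  1.46] grasp [ 534.71 -242.04   88.74] tilt 0.05208104469628026 y [ 0.07  1.   -0.  ] [ 0.05 -0.44 -1.73]
[ 534.5 -241.    63. ] [-0.07, -0.05, 0.0, 0.03, 0.11, 0.67]
[ 534.5 -241.    60.2] [-0.07, -0.05, 0.0, 0.03, 0.11, 0.95]
```

View pics/s6.png

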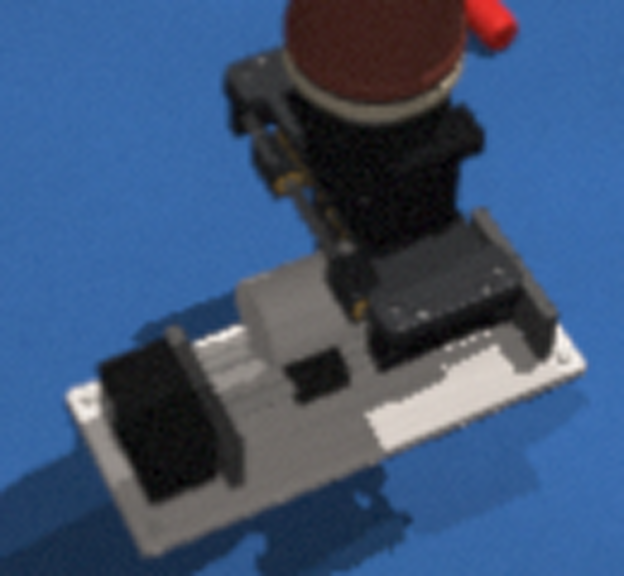

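The canister hovers level between the brackets, just above the wheels, with its near end at about (265,320). I'll lower it slowly and watch the force.

>>> carry_out([
  [0, 0, 0, 0, 0, 0.3, 130],
  [0, 0, 0, 0, 0.05, 0.5, 130],
  [0, 0, 0, 0, 0.05, 0.7, 130],
  [0, 0, 0, 0, 0.05, 0.75, 130],
  [0, 0, 0, 0, 0.05, 0.8, 130],
  [0, 0, 0, 0, 0.05, 0.8, 130],
  [0, 0, 0, 0, 0.05, 0.8, 130],
])

```text
t: 15.75
tool_pos: [534.5, -241.4, 61.2]
eef_rot: [0.035, 0.999, -0.0, -0.001]
ft_force: [-0.9, 0.1, -2.0]
width: 49.5
grip_force: 20.0
```

```bash
python3 st.py
```

```text
t 15.75 q [ 1.15  0.56 -1.03  1.76  0.53  1.13  1.45] grasp [ 534.48 -241.38   80.22] tilt 0.0899056555578602 y [ 0.07  1.   -0.  ] [-0.93  0.12 -2.  ]
```

>>> carry_out([
  [0, 0, 0, 0, 0, 0.03, 130],
  [0, 0, 0, 0, 0, 0.06, 130],
  [0, 0, 0, 0, 0, 0.09, 130],
  [0, 0, 0, 0, 0, 0.12, 130],
  [0, 0, 0, 0, 0, 0.12, 130],
  [0, 0, 0, 0, 0, 0.12, 130],
])

```text
t: 16.5
tool_pos: [534.4, -241.4, 60.0]
eef_rot: [0.035, 0.999, -0.0, -0.001]
ft_force: [0.3, 0.8, -0.8]
width: 49.4
grip_force: 20.0
```

>>> carry_out([
  [0, 0, 0, 0, 0, 0.03, 130],
  [0, 0, 0, 0, 0, 0.06, 130],
  [0, 0, 0, 0, 0, 0.06, 130],
  [0, 0, 0, 0, 0, 0.06, 130],
])

```text
t: 17.0
tool_pos: [534.5, -241.5, 59.6]
eef_rot: [0.035, 0.999, -0.001, -0.001]
ft_force: [-0.8, -0.6, 2.8]
width: 49.7
grip_force: 20.0
```

>>> carry_out([
  [0, 0, 0, 0, 0, 0.03, 130],
  [0, 0, 0, 0, 0, 0.06, 130],
  [0, 0, 0, 0, 0, 0.06, 130],
  [0, 0, 0, 0, 0, 0.06, 130],
])

```text
t: 17.5
tool_pos: [534.6, -241.5, 59.5]
eef_rot: [0.035, 0.999, -0.001, -0.001]
ft_force: [-3.2, -0.9, 9.5]
width: 49.7
grip_force: 20.0
```

>>> carry_out([
  [0, 0, 0, 0, 0, -0.03, 130],
  [0, 0, 0, 0, 0, -0.06, 130],
  [0, 0, 0, 0, 0, -0.06, 130],
  [0, 0, 0, 0, 0, -0.06, 130],
], squeeze=6)

```text
t: 18.0
tool_pos: [534.6, -241.6, 59.5]
eef_rot: [0.035, 0.999, -0.0, -0.001]
ft_force: [-0.3, -1.7, 5.3]
width: 50.2
grip_force: 6.0
```

>>> carry_out([
  [0, 0, 0, 0, 0, 0, 130],
  [0, 0, 0, 0, 0, 0, 130],
  [0, 0, 0, 0, 0, 0, 130],
], squeeze=3)

```text
t: 18.38
tool_pos: [534.6, -241.5, 59.5]
eef_rot: [0.035, 0.999, -0.0, -0.001]
ft_force: [1.3, -2.2, 4.2]
width: 49.6
grip_force: 3.0
```

>>> carry_out([
  [0, 0, 0, 0, -0.02, -0.02, 130],
  [0, 0, 0, 0, -0.04, -0.03, 130],
  [0, 0, 0, 0, -0.04, -0.03, 130],
  [0, 0, 0, 0, -0.04, -0.03, 130],
])

```text
t: 18.88
tool_pos: [534.4, -241.6, 59.5]
eef_rot: [0.035, 0.999, -0.0, -0.001]
ft_force: [1.9, 0.1, 0.0]
width: 49.8
grip_force: 3.0
```

>>> carry_out([
  [0, 0, 0, 0, 0, 0, 108],
  [0, 0, 0, 0, 0, 0, 106],
  [0, 0, 0, 0, 0, 0, 104],
  [0, 0, 0, 0, 0, 0, 102],
  [0, 0, 0, 0, 0, 0, 100],
  [0, 0, 0, 0, 0, 0, 95],
  [0, 0, 0, 0, 0, 0, 85],
  [0, 0, 0, 0, 0, 0, 70],
  [0, 0, 0, 0, 0, 0, 50],
  [0, 0, 0, 0, 0, 0, 40],
])

```text
t: 20.12
tool_pos: [534.4, -241.8, 59.7]
eef_rot: [0.035, 0.999, -0.0, -0.001]
ft_force: [0.4, 0.3, 0.3]
width: 70.9
grip_force: 0.0
```

>>> carry_out([
  [0, 0, 0, 0, 0, 0, 40],
  [0, 0, 0, 0, 0, -0.5, 40],
  [0, 0, 0, 0, 0, -2, 40],
  [0, 0, 0, 0, 0, -5, 40],
  [0, 0, 0, 0, 0, -9, 40],
  [0, 0, 0, 0, 0, -13, 40],
  [0, 0, 0, 0, 4, -16, 40],
  [0, 0, 0, 0, 9, -17, 40],
  [0, 0, 0, 0, 15, -17, 40],
  [0, 0, 0, 0, 20, -17, 40],
])

```text
t: 21.38
tool_pos: [548.6, -39.6, 231.0]
eef_rot: [0.034, 0.999, -0.001, -0.0]
ft_force: [0.3, 0.6, 0.1]
width: 73.4
grip_force: 0.0
```

>>> carry_out([
  [0, 0, 0, 0, 5, 0, 40],
  [0, 0, 0, 0, 10, 0, 40],
  [0, 0, 0, 0, 15, 0, 40],
  [0, 0, 0, 0, 15, 0, 40],
  [0, 0, 0, 0, 15, 0, 40],
  [0, 0, 0, 0, 15, 0, 40],
])

```text
t: 22.12
tool_pos: [559.3, 105.9, 229.6]
eef_rot: [0.036, 0.999, -0.001, -0.001]
ft_force: [0.4, 0.3, 0.1]
width: 73.7
grip_force: 0.0
```

```bash
python3 - <<'E'
from st import *
T=[camera("top") for _ in range(6)];cv2.imwrite("pics/t7.png",T[-1]);S=camera("side")
print([cv2.absdiff(T[0],t)[160:280,290:350].mean().round(2) for t in T[1:]])
k=lambda i:cv2.resize(i,(400,400),interpolation=cv2.INTER_CUBIC)
cv2.imwrite("pics/c7.png",np.hstack([k(T[-1][160:280,270:390]),k(S[190:310,190:310])]))
E
```

```text
t 22.125 q [ 0.68  0.39 -1.19  1.61  0.36  1.39  0.95] grasp [559.34 105.89 248.61] tilt 0.08581533689586236 y [ 0.07  1.   -0.  ] [0.39 0.3  0.13]
[np.float64(0.46), np.float64(0.46), np.float64(0.46), np.float64(0.46), np.float64(0.47)]
```

View pics/c7.png

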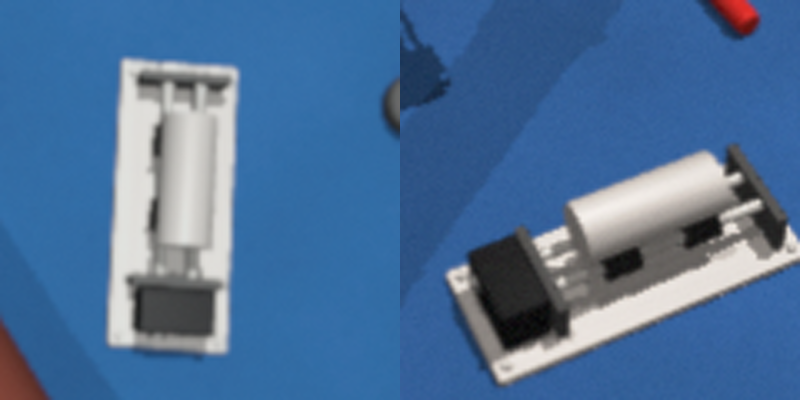

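The canister sits on both rollers, lying along them about midway between the brackets, and it is still across six frames. The gripper is well clear.

```bash
python3 -c "
from bench import *
print(sign_off())"
```

```text
the job is handed in; nothing more can be done
None
```

I laid the canister in the rest's middle groove and let go. I then took it across its middle, lowered it gently onto the rotary's rollers about midway, left it at rest, and handed the job in at about 22 s; the verdict isn't shown, and I couldn't measure the roller turn directly.

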